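# Unclip an air filter's cover and take out the element

## Task

Strip the small air-line filter for cleaning: squeeze the two snap tabs of its cover together to unclip it, lift the cover off and stand it upright in the drip tray; then take the filter element out of the base and stand it upright in the tray beside the cover. Leave the other things on the bench as they are.

Things in the scene. Friction and masses are not known exactly. Their poses are not given: they have to be found in the camera images.
- filter_base: Fixed aluminium filter base, 104 x 84 mm, a pipe port at each x end (152 mm over the ports). Origin: centre of its underside, z up. Floor 8 mm above it, with a 6 mm high curb round the cover's foot and a 6 mm high collar, 31 mm inside, round the element's foot. At +y and -y a catch lug 32 mm wide (x) and 26 mm high, its lip 29 to 41 mm from the centre.
- cover: Grey plastic box-shaped clip-on cover, open below, 72 (x) x 48 (y) x 76 mm high, 0.11 to 0.18 kg without its tabs, standing on the base's floor with its axes along the base's. Origin: centre of its lower edge, z up. It encloses the element: lift it straight up 75 mm or more to clear that. Set down and let go, it stands on its lower edge.
- cover_grip (a point): Midway between the finger pads of the cover's two black snap tabs, 46 mm above its lower edge, 30 mm below its top; y runs from tab to tab. The ribbed pads, on the +y and -y sides, are 24 mm wide (x), reach 12 mm above and below this point, and stand 58 mm apart outside (46 mm fully squeezed). Held squeezed, the cover can be carried by them.
- tab_a (a joint): Inward travel of the snap tab on the cover's +y side, m: 0 out (latched), 0.006 fully in, at its stop. Sprung: 2 N at first, 4 N fully in; springs out when released. A hook at its foot, 5 to 11 mm above the cover's lower edge and 32.5 mm from its middle, catches 3.5 mm under the base's lip. The cover lifts only while both tabs are in.
- tab_b (a joint): The same for the tab on the cover's -y side.
- element_center (a point): Filter element: sintered bronze cylinder with steel end caps, 27 mm diameter (26 between the caps), 62 mm high, 0.06 to 0.13 kg, standing upright on the base's floor under the cover, its foot in the 6 mm high collar. This point is its centre, half-way up (31 mm above its foot); z is its axis.
- drip_tray: Fixed shallow steel drip tray, 150 (x) x 200 (y) mm outside, 12 mm high, walls and floor 3 mm thick, empty at the start. Origin at the centre of its underside; the floor inside is 3 mm above it. Big enough for cover and element side by side along y.
- plug_gauge: Bystander: black plug gauge standing upright, 28 mm diameter, 100 mm high; origin at the centre of its foot.
- gear_small: Bystander: small steel spur gear lying flat, 52 mm diameter, 14 mm high; origin at the centre of its underside.
- seal_rings: Bystander: bundle of white seal rings lying flat, 56 mm across, 14 mm high; origin at the centre of its underside.
Things that resemble listed ones, but are neither listed nor needed, are in the scene too. What is shaped like the cover but yellow is not meant.

How it is judged (in metres and radians):
On the way, in this order (a step that is already met when the one before it is completed fails the run):
1. both snap tabs are squeezed in while the cover is still on the base (value of joint each of tab_a, tab_b above 0.0032 m and distance between cover_grip and element_center below 0.035 m), for 0.05 s.
2. the cover stands upright in the drip tray, let go, the element still in the base (x of cover_grip in the frame of drip_tray between -0.075 and 0.075 m and y of cover_grip in the frame of drip_tray between -0.1 and 0.1 m and z of cover_grip in the frame of drip_tray below 0.053 m and angle between cover_grip's own z axis and vertical below 0.1 rad and value of joint each of tab_a, tab_b below 0.002 m and horizontal distance between element_center and filter_base below 0.02 m), for 0.2 s.
At the end, for the whole second after the job is handed in: The cover stands on its lower edge and the element on its foot in the drip tray: the centres of both within the tray's outline, upright to 0.1 rad, down on the tray's floor to about 4 mm, and let go (x of cover_grip in the frame of drip_tray between -0.075 and 0.075 m and y of cover_grip in the frame of drip_tray between -0.1 and 0.1 m and z of cover_grip in the frame of drip_tray below 0.053 m and angle between each of cover_grip, element_center's own z axis and vertical below 0.1 rad and x of element_center in the frame of drip_tray between -0.075 and 0.075 m and y of element_center in the frame of drip_tray between -0.1 and 0.1 m and z of element_center in the frame of drip_tray between 0.031 and 0.038 m); the robot touches nothing.
It fails at once if a bystander (plug gauge, small gear, seal rings) is shifted more than 30 mm or knocked over (distance of any of plug_gauge, gear_small, seal_rings from where it was at the start of the episode above 0.03 m or angle between plug_gauge's own z axis and vertical above 0.5 rad).
It also fails if it takes over 54 s, if anything falls off the work surface, if the arm or the gripper's body presses on something with over 40 N, if the wrist force passes 120 N, or if a joint passes its speed limit or range.

## Robot

A 6-joint arm with a two-finger parallel gripper is mounted at the origin on a cart in front of the work surface, level with it; the furniture and walls round the work are solid. World frame = base frame: x ahead of the robot, y to its left, z up, the work surface at z = 0. Lengths are in mm, angles in rad, forces in N, time in s.
With the tool pointing down it reaches from about 275 to 1000 mm from the base axis. Payload 8.4 kg.
Tool frame: the origin (TCP) lies at the very end of the fingers, on their centre line; the grasp point (between the pads) lies 19 mm behind it; z points along the fingers, y is the direction in which the jaws open and shut (so a half turn about z gives the same grasp; the last joint's range is limited). The gripper opens to 85 mm and grips with 20 to 120 N. Pads are 22 mm wide; open, the fingers measure 114 mm over their backs; the gripper's body (76 mm by 85 mm) begins 54 mm behind the grasp point. The pads swing forward as they close: fully open they stand 13 mm farther back than shut.
Start: joints at [1.239, 0.353, 1.633, -0, 1.155, -0.002], TCP at [202.407, 591.32, 231.281] pointing down, gripper open.
Joint ranges: [-2.63, 2.63], [-0.92, 2.1], [0.06, 2.66], [-1.3, 4.44], [0, 2.69], [-3.02, 3.02]. Speed limits (rad/s): [2.22, 2.22, 2.79, 3.14, 3.14, 3.14].

## Interface

Orientations are given as [roll, pitch, yaw] about the fixed x, y, z axes, in that order (R = Rz(yaw) Ry(pitch) Rx(roll)).
In Python, from rig import r gives the robot as it stands.
- The arm moves only by the tool move_arm, never from a script. Its argument "increments" is a list of rows, each an object of numbers: "tx", "ty", "tz": the shift along the tool's x, y, z in cm; "rx", "ry", "rz": the turn, a rotation vector about the tool's x, y, z in degrees; "gripper": the gripper's target within -1 to 1 (fully open at 1, half-way at 0, shut at -1). A call has 1 to 12 rows; each row shifts and turns the commanded pose from where the row before left it, along the tool's axes as they then stand; what a row does not reach is not made up. A row lasts 1/10 s, in which the tool goes at most 50 mm and 8.59 degrees, less where a joint would pass 70% of its speed; a pose out of reach is approached as far as the arm can. A call is refused whole if a number of a shift passes 5 or a number of a turn 8.59, either way. A call with a gripper value outside its range is refused whole. The fingers move at their own pace and stop on an object; "squeeze" is the grip in N (left out, the last holds). Time passes only in rows, so rows that do not move let the fingers close. It gives the time, the measured TCP pose, the force and the opening at its end, in the units of the state.
- r.sense(): the state, without advancing time (a new reading comes with each control period).
- r.grab_frame(name): name is "side" or "top"; returns (picture, depth): 400x640x3 uint8, red, green, blue; 400x640 float32, mm along the optical axis (not along the pixel's ray), 0 where there is no reading.
- r.camera_model(name): a dict with "fx", "fy", "cx", "cy" (pixels), "R" (3x3) and "t" (3): a world point X has camera coordinates R X + t. Camera axes: x right, y down, z forward; pixel columns grow to the right and rows downward; lengths in mm; the calibration is good to about 2 mm. A picture is of the moment at which its call begins. camera_model takes no time and is no camera call.
- r.sign_off(): hands the job in, once; it reports no verdict.
Trained networks look in the newest picture that a camera, given by its name, has taken for a name from the list of things; names that differ only in an ending like _2 or _b are one class to them, and where a whole thing is asked for, a point or a joint stands for the part that bears it (a point fixed in the world has none). Each returns a list of dicts, best first, with "confidence" (0 to 1); they miss things now and then, are a little off and sometimes report something else, mostly with a low value. They report only what shows in the picture. A call takes as long as a camera call. They do not tell look-alikes from the thing itself.
- r.cut_out(query, camera): "mask" (400x640 bool, what is visible of it) and "bbox" ([left, top, right, bottom] in pixels, round what is visible of it).
- r.place_of(query, camera): "location" ([row, column] in pixels: a listed point, or the origin of a listed thing).
The state is a dict: "clock": time; "qpos": joint angles; "qvel": joint speeds; "joint_efforts": joint torques, N m; "eef_pos": TCP position; "tcp_rot": TCP orientation; "contact_force": force on the tool from outside, world axes, zero at the start; "wrist_torque": the same for the moment, N m; "opening": opening from 0.0 (shut) to 1.0 (fully open).
Only numpy, scipy, OpenCV 4.12 (cv2) and the standard library are available. Lean on these libraries where they do the work, as an engineer would, in place of code of your own. Each camera call takes 0.05 s, during which the arm holds its last target. There are 200 camera calls.

## Working session

There is one attempt and no reset: what is moved stays moved. The work goes in short steps, Python scripts to look and compute and a tool call to move; the robot and the scene stay as the last step left them, time stands still between calls to the robot, and variables do not carry over. Pictures are saved under pics/ and viewed, about 8 in all and at most 12, crops included, and the job is handed in when it is done.

Besides the shell and the picture viewer there is one more tool, called after "Emit:" in YAML: its name, and indented under it one key for each argument. move_arm: Moves the arm, as the interface text tells. Its arguments: {"type":"object","properties":{"increments":{"type":"array","items":{"type":"object","properties":{"tx":{"type":"number"},"ty":{"type":"number"},"tz":{"type":"number"},"rx":{"type":"number"},"ry":{"type":"number"},"rz":{"type":"number"},"gripper":{"type":"number"}}}},"squeeze":{"type":"number"}},"required":["increments"]}

```bash
mkdir -p pics; ls
cat > h.py <<'E'
import numpy as np, cv2
from rig import r
def save(n,cam,crop=None,s=1):
    p,d=r.grab_frame(cam); q=p if crop is None else p[crop[1]:crop[3],crop[0]:crop[2]]
    cv2.imwrite('pics/'+n,cv2.resize(q[...,::-1],None,fx=s,fy=s)); return p,d
def world(cam,d):
    m=r.camera_model(cam); v,u=np.mgrid[:400,:640]
    c=np.stack([(u-m['cx'])/m['fx']*d,(v-m['cy'])/m['fy']*d,d],-1)
    return (c-np.array(m['t']))@np.array(m['R'])
E
python3 - <<'E'
from h import *
s=r.sense();print(s)
for c in('top','side'):
    p,d=save(c+'0.png',c);W=world(c,d)
    m=r.camera_model(c);print(c,m['fx'],-np.array(m['R']).T@m['t'],np.array(m['R'])[2])
    for n in('filter_base','cover','cover_grip','drip_tray','plug_gauge','gear_small','seal_rings','element_center'):
        for o in r.cut_out(n,c)[:3]:
            k=o['mask']&(d>0);P=W[k]
            print(n,round(o['confidence'],2),o['bbox'],np.median(P,0).round(),P.min(0).round(),P.max(0).round(),np.median(p[k],0))
E
```

```text
pics
{'clock': 0.0, 'qpos': array([ 1.23860884e+00,  3.53672272e-01,  1.63417238e+00,  2.25448832e-05,
        1.15518615e+00, -2.40835267e-03]), 'qvel': array([-2.15623455e-03,  4.71513418e-06,  1.13080538e-03, -8.38584832e-04,
       -7.94558697e-04,  9.94725979e-04]), 'joint_efforts': array([-2.45624142e-03, -6.05246258e+01, -3.42067981e+01, -3.14418203e-04,
        9.27915884e-03,  5.13361556e-06]), 'eef_pos': array([202.23286717, 590.85311766, 230.53025058]), 'tcp_rot': array([-3.14015456e+00, -2.40760341e-05,  2.81180439e+00]), 'contact_force': array([ 0.85335731, -0.48893804,  0.78407893]), 'wrist_torque': array([-0.01497562,  0.01439874,  0.01212729]), 'opening': 0.9992534290646025}
top 370.5503026114753 [375.38822899 230.74034501 919.91337247] [ 0.17906959 -0.00306308 -0.98383164]
filter_base 0.69 [353.2, 194.1, 396.9, 250.1] [471. 112.  14.] [423.  40.  -0.] [560. 148.  63.] [181. 177. 179.]
cover 0.93 [367.1, 262.3, 399.0, 298.3] [350.  91.  76.] [314.  58.  -3.] [385. 118.  81.] [223. 218.  64.]
cover 0.92 [362.4, 200.4, 395.6, 238.7] [487. 100.  84.] [449.  65.   8.] [53
[... 1333 characters left out ...]
 [531. 126.  88.] [94. 94. 94.]
cover 0.76 [236.0, 279.7, 296.6, 343.5] [345.  62.  69.] [312.  50.  -4.] [405. 151.  79.] [174. 152.  43.]
cover_grip 0.89 [237.8, 275.9, 290.4, 342.7] [346.  62.  70.] [312.  50.  -4.] [394. 165.  79.] [182. 160.  43.]
drip_tray 0.95 [233.8, 148.6, 333.3, 223.5] [516. 384.   3.] [433. 281.  -3.] [601. 513.  14.] [170. 172. 185.]
plug_gauge 0.75 [360.9, 155.6, 377.2, 202.4] [655. 260.  58.] [646. 253.  -1.] [676. 314. 103.] [28. 28. 30.]
gear_small 0.85 [452.6, 253.0, 478.4, 272.8] [716.  18.  13.] [693.  -5.  -2.] [744.  44.  17.] [174. 173. 176.]
seal_rings 0.67 [231.7, 237.3, 257.2, 259.7] [375. 239.   9.] [350. 215.   0.] [402. 270.  16.] [186. 184. 179.]
```

Run:
```python
from h import *
p,d=save('t1.png','top',(200,110,440,310),3.2)
save('s1.png','side',(220,130,400,350),2.7)
def rect(P):
    return cv2.minAreaRect(P[:,:2].astype(np.float32).reshape(-1,1,2))
W=world('top',d)
k=(W[...,2]>79)&(W[...,2]<92)&(abs(W[...,0]-490)<60)&(abs(W[...,1]-98)<60)&(d>0)
print('cover top',rect(W[k]),W[k].mean(0),np.median(W[k][:,2]),k.sum())
k=(d>0)&(W[...,2]>6)&(W[...,2]<18)&(abs(W[...,0]-520)<110)&(abs(W[...,1]-392)<130);print('tray rim',rect(W[k]),k.sum())
k=(d>0)&(abs(W[...,2])<6)&(abs(W[...,0]-520)<60)&(abs(W[...,1]-392)<60);print('tray floor',np.median(W[k],0))
k=(d>0)&(abs(W[...,0]-460)<20)&(abs(W[...,1]-220)<10);print('bench',np.median(W[k],0))
ds=r.grab_frame('side')[1];V=world('side',ds)
k=(V[...,2]>76)&(V[...,2]<92)&(abs(V[...,0]-490)<60)&(abs(V[...,1]-98)<60)&(ds>0)
print('side cover top',rect(V[k]),V[k].mean(0),np.median(V[k][:,2]),k.sum())
k=(ds>0)&(V[...,2]>7)&(V[...,2]<18)&(abs(V[...,0]-520)<110)&(abs(V[...,1]-392)<130);print('tray rim',rect(V[k]),k.sum())
```

```text
cover top ((491.09246826171875, 94.5111083984375), (48.188846588134766, 72.37232971191406), 67.39805603027344) [490.6719976   94.94655423  84.57766921] 84.65231322737705 665
tray rim ((516.7379760742188, 392.91705322265625), (151.43307495117188, 200.5969696044922), 5.793459892272949) 670
tray floor [518.85906368 391.60776529   3.3651973 ]
bench [459.80473268 219.88245308   0.49497458]
side cover top ((490.2593688964844, 91.33351135253906), (50.60078048706055, 72.00010681152344), 66.66466522216797) [488.75573527  89.03548233  83.30277304] 83.63521199909418 1070
tray rim ((516.5541381835938, 389.9813232421875), (153.12893676757812, 204.1040496826172), 5.799780368804932) 561
```

View pics/t1.png

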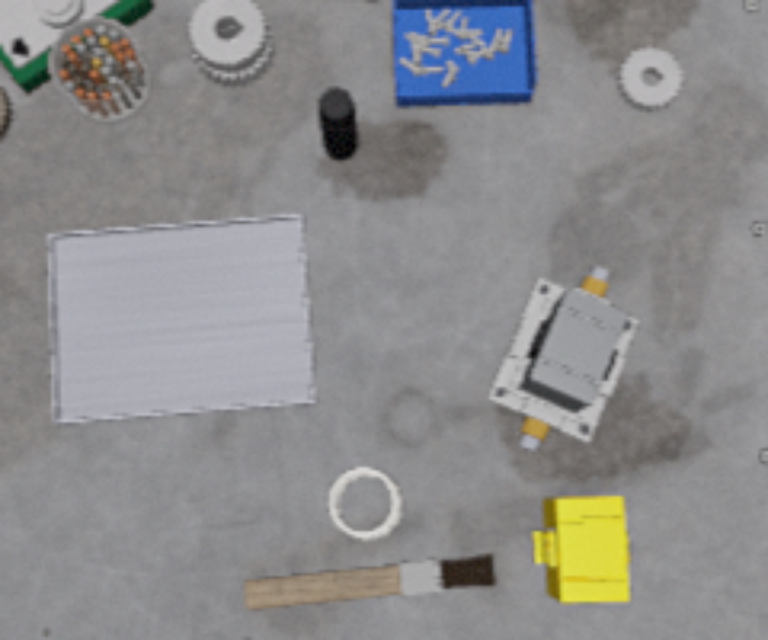

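View pics/s1.png

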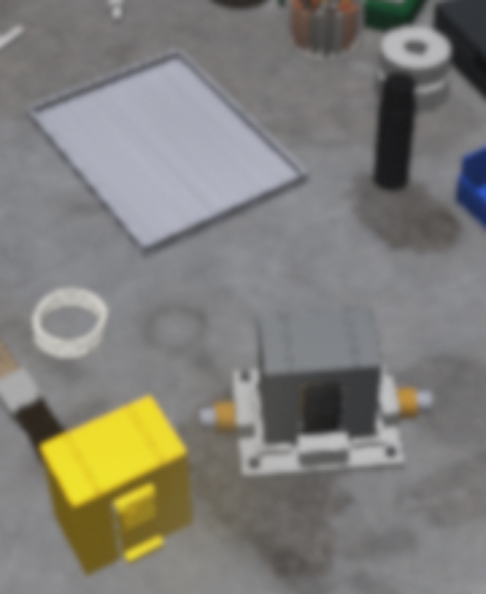

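The cover meant is the grey one clipped in the white base with yellow ports (top crop about 575,350; full picture about 380,220). The yellow box at (590,548) in the crop is the decoy. Both crops confirm this. The tray is at the left (180,320), with the plug gauge at (338,125), seal rings at (365,503) and small gear at (650,77). I'll move above the cover now.

```bash
cat >> h.py <<'E'
from scipy.spatial.transform import Rotation as Ro
def go(x,y,z,yawdeg):
    s=r.sense();A=Ro.from_euler('xyz',s['tcp_rot']);B=Ro.from_euler('xyz',[180,0,yawdeg],degrees=True)
    print('clock %.2f pos %s rpy %s F %s open %.3f'%(s['clock'],s['eef_pos'].round(1),np.degrees(s['tcp_rot']).round(2),s['contact_force'].round(1),s['opening']))
    print('rotvec deg',np.degrees((A.inv()*B).as_rotvec()).round(2),'shift cm in present axes',(A.inv().apply(np.array([x,y,z])-s['eef_pos'])/10).round(2),'in final axes',(B.inv().apply(np.array([x,y,z])-s['eef_pos'])/10).round(2))
E
python3 -c "
from h import *
go(490.7,93,150,157.2)"
```

```text
clock 1.05 pos [202.4 591.3 231.3] rpy [-180.    -0.   161.1] F [-1.  -0.5 -0.5] open 1.000
rotvec deg [-0.  -0.   3.9] shift cm in present axes [-43.42 -37.81   8.13] in final axes [-45.89 -34.77   8.13]
```

Emit:
move_arm:
  increments:
    - {"rz": 3.9,"gripper": 1}
    - {"tx": -3.5,"ty": -2.7,"tz": 0.4}
    - {"tx": -3.5,"ty": -2.7,"tz": 0.4}
    - {"tx": -3.5,"ty": -2.7,"tz": 0.4}
    - {"tx": -3.5,"ty": -2.7,"tz": 0.4}
    - {"tx": -3.5,"ty": -2.7,"tz": 0.4}
    - {"tx": -3.5,"ty": -2.7,"tz": 0.4}
    - {"tx": -3.5,"ty": -2.7,"tz": 0.4}
    - {"tx": -3.5,"ty": -2.7,"tz": 0.4}
    - {"tx": -3.5,"ty": -2.7,"tz": 0.4}
    - {"tx": -3.5,"ty": -2.7,"tz": 0.4}
    - {}
  squeeze: 40

```text
invalid input
```

```bash
python3 -c "
from h import *
go(490.7,93,130,157.2)"
```

```text
clock 1.05 pos [202.4 591.3 231.3] rpy [-180.    -0.   161.1] F [-1.  -0.5 -0.5] open 1.000
rotvec deg [-0.  -0.   3.9] shift cm in present axes [-43.42 -37.81  10.13] in final axes [-45.89 -34.77  10.13]
```

Emit:
move_arm:
  increments:
    - {"tx": 0,"ty": 0,"tz": 0,"rx": 0,"ry": 0,"rz": 3.9,"gripper": 1}
    - {"tx": -3.5,"ty": -2.7,"tz": 0.4,"rx": 0,"ry": 0,"rz": 0,"gripper": 1}
  squeeze: 40

```text
clock: 1.25
eef_pos: [223.2, 556.1, 227.8]
tcp_rot: [3.138, -0.001, 2.744]
contact_force: [1.4, -0.4, -0.2]
opening: 1.004
```

Emit:
move_arm:
  increments:
    - {"tx": -3.8,"ty": -2.9,"tz": 0.5,"rx": 0,"ry": 0,"rz": 0,"gripper": 1}
    - {"tx": -3.8,"ty": -2.9,"tz": 0.5,"rx": 0,"ry": 0,"rz": 0,"gripper": 1}
    - {"tx": -3.8,"ty": -2.9,"tz": 0.5,"rx": 0,"ry": 0,"rz": 0,"gripper": 1}
    - {"tx": -3.8,"ty": -2.9,"tz": 0.5,"rx": 0,"ry": 0,"rz": 0,"gripper": 1}
    - {"tx": -3.8,"ty": -2.9,"tz": 0.5,"rx": 0,"ry": 0,"rz": 0,"gripper": 1}
    - {"tx": -3.8,"ty": -2.9,"tz": 0.5,"rx": 0,"ry": 0,"rz": 0,"gripper": 1}
    - {"tx": -3.8,"ty": -2.9,"tz": 0.5,"rx": 0,"ry": 0,"rz": 0,"gripper": 1}
    - {"tx": -3.8,"ty": -2.9,"tz": 0.5,"rx": 0,"ry": 0,"rz": 0,"gripper": 1}
    - {"tx": -3.8,"ty": -2.9,"tz": 0.5,"rx": 0,"ry": 0,"rz": 0,"gripper": 1}
    - {"tx": -3.8,"ty": -2.9,"tz": 0.5,"rx": 0,"ry": 0,"rz": 0,"gripper": 1}
    - {"tx": 0,"ty": 0,"tz": 0,"rx": 0,"ry": 0,"rz": 0,"gripper": 1}
    - {"tx": 0,"ty": 0,"tz": 0,"rx": 0,"ry": 0,"rz": 0,"gripper": 1}

```text
clock: 2.45
eef_pos: [462.5, 137.3, 177.2]
tcp_rot: [-3.142, -0.0, 2.741]
contact_force: [-0.2, 0.4, -1.0]
opening: 1.003
```

```bash
python3 -c "
from h import *
go(490.7,93,130,157.2)"
```

```text
clock 2.45 pos [462.5 137.3 177.2] rpy [-1.8000e+02 -2.0000e-02  1.5703e+02] F [-0.2  0.4 -1. ] open 1.003
rotvec deg [-0.   -0.02 -0.17] shift cm in present axes [-4.33 -2.98  4.72] in final axes [-4.32 -2.99  4.72]
```

Next I'll go to hover at z≈120 mm, tips above the cover top, and check the fingers in the pictures.

Emit:
move_arm:
  increments:
    - {"tx": -2.2,"ty": -1.5,"tz": 0,"rx": 0,"ry": 0,"rz": 0,"gripper": 1}
    - {"tx": -2.1,"ty": -1.5,"tz": 0,"rx": 0,"ry": 0,"rz": 0,"gripper": 1}
    - {"tx": 0,"ty": 0,"tz": 3.0,"rx": 0,"ry": 0,"rz": 0,"gripper": 1}
    - {"tx": 0,"ty": 0,"tz": 2.7,"rx": 0,"ry": 0,"rz": 0,"gripper": 1}
    - {"tx": 0,"ty": 0,"tz": 0,"rx": 0,"ry": 0,"rz": 0,"gripper": 1}

```text
clock: 2.95
eef_pos: [487.5, 94.8, 117.8]
tcp_rot: [-3.139, -0.005, 2.745]
contact_force: [-0.8, -0.2, 0.9]
opening: 0.996
```

```bash
python3 -c "
from h import *
go(490.7,93,36,157.2)
p,d=save('s2.png','side',(260,170,420,330),4)
V=world('side',d)
k=(d>0)&(V[...,2]>118)&(V[...,2]<150)&(abs(V[...,0]-490)<90)&(abs(V[...,1]-93)<90)
P=V[k];u=np.array([np.cos(np.radians(67.2)),np.sin(np.radians(67.2))]);a=(P[:,:2]-r.sense()['eef_pos'][:2])@u
b=(P[:,:2]-r.sense()['eef_pos'][:2])@np.array([-u[1],u[0]])
for m in (a<0,a>0): print(m.sum(),np.percentile(a[m],[2,50,98]).round(1),np.percentile(b[m],[2,50,98]).round(1))
for c in('side','top'):
  if c=='top': r.grab_frame(c)
  for o in r.place_of('cover_grip',c): print(c,o)
"
```

```text
clock 2.95 pos [487.5  94.8 117.8] rpy [-179.84   -0.27  157.29] F [-0.8 -0.2  0.9] open 0.996
rotvec deg [-0.16 -0.27  0.09] shift cm in present axes [-0.41 -0.02  8.18] in final axes [-0.37 -0.04  8.18]
85 [-59.  -55.5 -46.6] [-8.9  4.1 12.1]
9 [40.1 41.2 43.6] [10.1 11.6 11.8]
side {'location': [308.0, 262.5], 'confidence': 0.9}
side {'location': [268.9, 336.6], 'confidence': 0.58}
top {'location': [216.0, 382.5], 'confidence': 0.87}
```

View pics/s2.png

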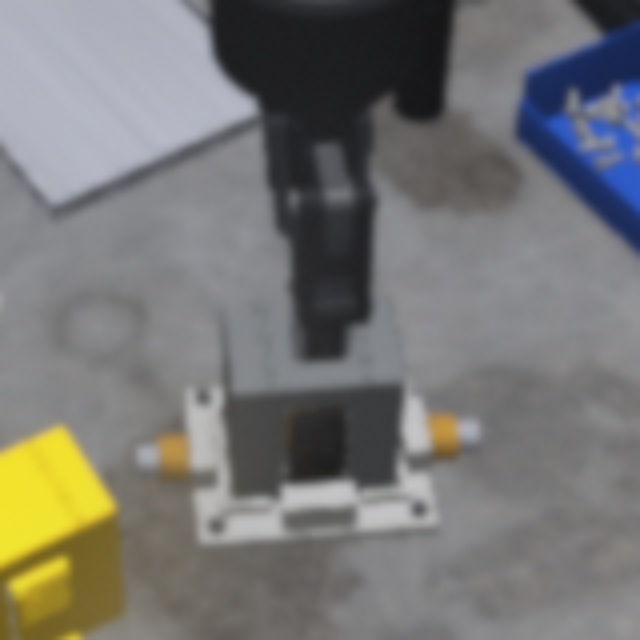

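The fingers (crop 322,340) sit centred over the grey cover, with the black tab at (318,445). I'll descend part way and check.

Emit:
move_arm:
  increments:
    - {"tx": 0,"ty": 0,"tz": 1.5,"rx": 0,"ry": 0,"rz": 0,"gripper": 1}
    - {"tx": 0,"ty": 0,"tz": 1.0,"rx": 0,"ry": 0,"rz": 0,"gripper": 1}
    - {"tx": 0,"ty": 0,"tz": 0,"rx": 0,"ry": 0,"rz": 0,"gripper": 1}
    - {"tx": 0,"ty": 0,"tz": 0,"rx": 0,"ry": 0,"rz": 0,"gripper": 1}

```text
clock: 3.55
eef_pos: [490.3, 94.1, 95.7]
tcp_rot: [3.141, 0.0, 2.744]
contact_force: [0.3, 0.6, -0.2]
opening: 1.001
```

```bash
python3 -c "
from h import *
go(490.7,93,36,157.2)"
```

```text
clock 3.55 pos [490.3  94.1  95.7] rpy [1.7999e+02 1.0000e-02 1.5721e+02] F [ 0.3  0.6 -0.2] open 1.001
rotvec deg [0.01 0.01 0.01] shift cm in present axes [-0.07 -0.09  5.97] in final axes [-0.08 -0.09  5.97]
```

Emit:
move_arm:
  increments:
    - {"tx": 0,"ty": 0,"tz": 2.0,"rx": 0,"ry": 0,"rz": 0,"gripper": 1}
    - {"tx": -0.05,"ty": -0.05,"tz": 2.0,"rx": 0,"ry": 0,"rz": 0,"gripper": 1}
    - {"tx": 0,"ty": 0,"tz": 1.5,"rx": 0,"ry": 0,"rz": 0,"gripper": 1}
    - {"tx": 0,"ty": 0,"tz": 0.5,"rx": 0,"ry": 0,"rz": 0,"gripper": 1}
    - {"tx": 0,"ty": 0,"tz": 0,"rx": 0,"ry": 0,"rz": 0,"gripper": 1}
    - {"tx": 0,"ty": 0,"tz": 0,"rx": 0,"ry": 0,"rz": 0,"gripper": 1}

```text
clock: 4.15
eef_pos: [491.1, 93.4, 36.0]
tcp_rot: [3.141, 0.001, 2.744]
contact_force: [0.2, 0.8, 0.2]
opening: 0.996
```

Emit:
move_arm:
  increments:
    - {"tx": 0,"ty": 0,"tz": 0,"rx": 0,"ry": 0,"rz": 0,"gripper": -1}
    - {"tx": 0,"ty": 0,"tz": 0,"rx": 0,"ry": 0,"rz": 0,"gripper": -1}
    - {"tx": 0,"ty": 0,"tz": 0,"rx": 0,"ry": 0,"rz": 0,"gripper": -1}
    - {"tx": 0,"ty": 0,"tz": 0,"rx": 0,"ry": 0,"rz": 0,"gripper": -1}
    - {"tx": 0,"ty": 0,"tz": 0,"rx": 0,"ry": 0,"rz": 0,"gripper": -1}
    - {"tx": 0,"ty": 0,"tz": 0,"rx": 0,"ry": 0,"rz": 0,"gripper": -1}
    - {"tx": 0,"ty": 0,"tz": 0,"rx": 0,"ry": 0,"rz": 0,"gripper": -1}
    - {"tx": 0,"ty": 0,"tz": 0,"rx": 0,"ry": 0,"rz": 0,"gripper": -1}
  squeeze: 40

```text
clock: 4.95
eef_pos: [491.1, 93.5, 36.0]
tcp_rot: [3.141, 0.001, 2.744]
contact_force: [-0.2, 0.6, 7.2]
opening: 0.554
```

Opening is about 47 mm, so both tabs are fully in. I'll lift slowly first.

Emit:
move_arm:
  increments:
    - {"tx": 0,"ty": 0,"tz": -0.3,"rx": 0,"ry": 0,"rz": 0,"gripper": -1}
    - {"tx": 0,"ty": 0,"tz": -0.5,"rx": 0,"ry": 0,"rz": 0,"gripper": -1}
    - {"tx": 0,"ty": 0,"tz": -0.7,"rx": 0,"ry": 0,"rz": 0,"gripper": -1}
    - {"tx": 0,"ty": 0,"tz": 0,"rx": 0,"ry": 0,"rz": 0,"gripper": -1}

```text
clock: 5.35
eef_pos: [491.0, 93.4, 51.2]
tcp_rot: [3.141, 0.001, 2.744]
contact_force: [-0.3, 0.3, -1.7]
opening: 0.553
```

Emit:
move_arm:
  increments:
    - {"tx": 0,"ty": 0,"tz": -1.5,"rx": 0,"ry": 0,"rz": 0,"gripper": -1}
    - {"tx": 0,"ty": 0,"tz": -2,"rx": 0,"ry": 0,"rz": 0,"gripper": -1}
    - {"tx": 0,"ty": 0,"tz": -2,"rx": 0,"ry": 0,"rz": 0,"gripper": -1}
    - {"tx": 0,"ty": 0,"tz": -2,"rx": 0,"ry": 0,"rz": 0,"gripper": -1}
    - {"tx": 0,"ty": 0,"tz": -2,"rx": 0,"ry": 0,"rz": 0,"gripper": -1}
    - {"tx": 0,"ty": 0,"tz": 0,"rx": 0,"ry": 0,"rz": 0,"gripper": -1}
    - {"tx": 0,"ty": 0,"tz": 0,"rx": 0,"ry": 0,"rz": 0,"gripper": -1}

```text
clock: 6.05
eef_pos: [490.4, 93.3, 145.1]
tcp_rot: [3.141, 0.0, 2.744]
contact_force: [-0.6, 0.2, -1.4]
opening: 0.556
```

```bash
python3 -c "
from h import *
th=np.radians(95.8);y=np.array([np.cos(th),np.sin(th)]);c=np.array([516.6,391.5])
print(c+45*y,c-50*y)
go(*(c+45*y),140,157.2)
save('s3.png','side',(230,90,470,330),2.5)
"
```

```text
[512.05246663 436.2696319 ] [521.65281486 341.75596456]
clock 6.05 pos [490.4  93.3 145.1] rpy [1.7998e+02 3.0000e-02 1.5720e+02] F [-0.6  0.2 -1.4] open 0.556
rotvec deg [ 0.02  0.03 -0.  ] shift cm in present axes [11.3  32.46  0.51] in final axes [11.3  32.46  0.51]
```

View pics/s3.png

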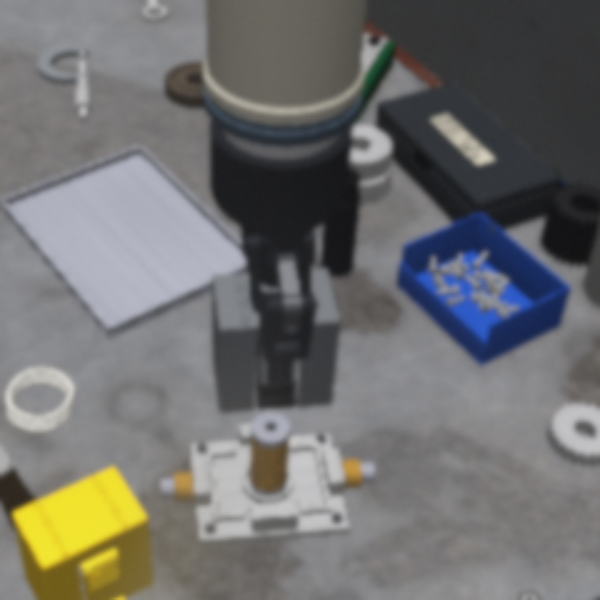

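The cover hangs upright (crop 270,340), and the bronze element still stands in the base (270,455). I'll carry the cover to the tray.

Emit:
move_arm:
  increments:
    - {"tx": 0.7,"ty": 2.0,"tz": 0,"rx": 0,"ry": 0,"rz": 0,"gripper": -1}
    - {"tx": 1.2,"ty": 3.5,"tz": 0,"rx": 0,"ry": 0,"rz": 0,"gripper": -1}
    - {"tx": 1.2,"ty": 3.5,"tz": 0,"rx": 0,"ry": 0,"rz": 0,"gripper": -1}
    - {"tx": 1.2,"ty": 3.5,"tz": 0,"rx": 0,"ry": 0,"rz": 0,"gripper": -1}
    - {"tx": 1.2,"ty": 3.5,"tz": 0,"rx": 0,"ry": 0,"rz": 0,"gripper": -1}
    - {"tx": 1.2,"ty": 3.5,"tz": 0,"rx": 0,"ry": 0,"rz": 0,"gripper": -1}
    - {"tx": 1.2,"ty": 3.5,"tz": 0,"rx": 0,"ry": 0,"rz": 0,"gripper": -1}
    - {"tx": 1.2,"ty": 3.5,"tz": 0,"rx": 0,"ry": 0,"rz": 0,"gripper": -1}
    - {"tx": 1.2,"ty": 3.5,"tz": 0,"rx": 0,"ry": 0,"rz": 0,"gripper": -1}
    - {"tx": 0.9,"ty": 2.3,"tz": 0,"rx": 0,"ry": 0,"rz": 0,"gripper": -1}
    - {"tx": 0,"ty": 0,"tz": 0,"rx": 0,"ry": 0,"rz": 0,"gripper": -1}
    - {"tx": 0,"ty": 0,"tz": 0,"rx": 0,"ry": 0,"rz": 0,"gripper": -1}

```text
clock: 7.3
eef_pos: [511.4, 434.0, 143.3]
tcp_rot: [-3.139, -0.001, 2.745]
contact_force: [-0.2, -0.8, -1.9]
opening: 0.553
```

```bash
python3 -c "
from h import *
go(512,436.3,31,157.2)"
```

```text
clock 7.30 pos [511.4 434.  143.3] rpy [-1.7984e+02 -7.0000e-02  1.5727e+02] F [-0.2 -0.8 -1.9] open 0.553
rotvec deg [-0.16 -0.07  0.07] shift cm in present axes [ 0.02  0.27 11.22] in final axes [ 0.03  0.24 11.23]
```

Emit:
move_arm:
  increments:
    - {"tx": 0,"ty": 0,"tz": 2.5,"rx": 0,"ry": 0,"rz": 0,"gripper": -1}
    - {"tx": 0,"ty": 0,"tz": 3,"rx": 0,"ry": 0,"rz": 0,"gripper": -1}
    - {"tx": 0,"ty": 0,"tz": 3,"rx": 0,"ry": 0,"rz": 0,"gripper": -1}
    - {"tx": 0,"ty": 0,"tz": 1.5,"rx": 0,"ry": 0,"rz": 0,"gripper": -1}
    - {"tx": 0,"ty": 0,"tz": 0.6,"rx": 0,"ry": 0,"rz": 0,"gripper": -1}
    - {"tx": 0,"ty": 0,"tz": 0,"rx": 0,"ry": 0,"rz": 0,"gripper": -1}
    - {"tx": 0,"ty": 0,"tz": 0,"rx": 0,"ry": 0,"rz": 0,"gripper": -1}

```text
clock: 8.0
eef_pos: [513.1, 434.8, 40.5]
tcp_rot: [3.14, 0.001, 2.743]
contact_force: [-0.5, 0.0, -1.3]
opening: 0.551
```

Emit:
move_arm:
  increments:
    - {"tx": 0,"ty": 0,"tz": 0.1,"rx": 0,"ry": 0,"rz": 0,"gripper": -1}
    - {"tx": 0,"ty": 0,"tz": 0.1,"rx": 0,"ry": 0,"rz": 0,"gripper": -1}
    - {"tx": 0,"ty": 0,"tz": 0,"rx": 0,"ry": 0,"rz": 0,"gripper": -1}

```text
clock: 8.3
eef_pos: [512.5, 434.7, 37.8]
tcp_rot: [3.141, 0.0, 2.744]
contact_force: [0.2, -0.1, -2.8]
opening: 0.557
```

Emit:
move_arm:
  increments:
    - {"tx": 0,"ty": 0,"tz": 0.2,"rx": 0,"ry": 0,"rz": 0,"gripper": -1}
    - {"tx": 0,"ty": 0,"tz": 0.2,"rx": 0,"ry": 0,"rz": 0,"gripper": -1}
    - {"tx": 0,"ty": 0,"tz": 0,"rx": 0,"ry": 0,"rz": 0,"gripper": -1}
    - {"tx": 0,"ty": 0,"tz": 0,"rx": 0,"ry": 0,"rz": 0,"gripper": -1}

```text
clock: 8.7
eef_pos: [512.2, 434.4, 33.1]
tcp_rot: [-3.141, -0.0, 2.744]
contact_force: [-0.9, 0.1, -2.4]
opening: 0.554
```

Emit:
move_arm:
  increments:
    - {"tx": 0,"ty": 0,"tz": 0.1,"rx": 0,"ry": 0,"rz": 0,"gripper": -1}
    - {"tx": 0,"ty": 0,"tz": 0.1,"rx": 0,"ry": 0,"rz": 0,"gripper": -1}
    - {"tx": 0,"ty": 0,"tz": 0,"rx": 0,"ry": 0,"rz": 0,"gripper": -1}
    - {"tx": 0,"ty": 0,"tz": 0,"rx": 0,"ry": 0,"rz": 0,"gripper": -1}

```text
clock: 9.1
eef_pos: [512.3, 434.5, 31.2]
tcp_rot: [-3.142, -0.0, 2.744]
contact_force: [-0.2, 0.7, -2.4]
opening: 0.553
```

Emit:
move_arm:
  increments:
    - {"tx": 0,"ty": 0,"tz": 0.1,"rx": 0,"ry": 0,"rz": 0,"gripper": -1}
    - {"tx": 0,"ty": 0,"tz": 0,"rx": 0,"ry": 0,"rz": 0,"gripper": -1}
    - {"tx": 0,"ty": 0,"tz": 0,"rx": 0,"ry": 0,"rz": 0,"gripper": -1}

```text
clock: 9.4
eef_pos: [512.3, 434.6, 31.1]
tcp_rot: [3.141, 0.0, 2.744]
contact_force: [-1.8, -2.2, 5.6]
opening: 0.549
```

Touchdown, force +5.6 N. Releasing.

Emit:
move_arm:
  increments:
    - {"tx": 0,"ty": 0,"tz": 0,"rx": 0,"ry": 0,"rz": 0,"gripper": 1}
    - {"tx": 0,"ty": 0,"tz": 0,"rx": 0,"ry": 0,"rz": 0,"gripper": 1}
    - {"tx": 0,"ty": 0,"tz": 0,"rx": 0,"ry": 0,"rz": 0,"gripper": 1}
    - {"tx": 0,"ty": 0,"tz": 0,"rx": 0,"ry": 0,"rz": 0,"gripper": 1}
    - {"tx": 0,"ty": 0,"tz": 0,"rx": 0,"ry": 0,"rz": 0,"gripper": 1}
    - {"tx": 0,"ty": 0,"tz": 0,"rx": 0,"ry": 0,"rz": 0,"gripper": 1}
    - {"tx": 0,"ty": 0,"tz": 0,"rx": 0,"ry": 0,"rz": 0,"gripper": 1}

```text
clock: 10.1
eef_pos: [512.4, 434.5, 30.2]
tcp_rot: [-3.142, -0.0, 2.744]
contact_force: [-0.2, -0.7, 0.6]
opening: 1.004
```

Emit:
move_arm:
  increments:
    - {"tx": 0,"ty": 0,"tz": -1,"rx": 0,"ry": 0,"rz": 0,"gripper": 1}
    - {"tx": 0,"ty": 0,"tz": -3,"rx": 0,"ry": 0,"rz": 0,"gripper": 1}
    - {"tx": 0,"ty": 0,"tz": -4,"rx": 0,"ry": 0,"rz": 0,"gripper": 1}
    - {"tx": 0,"ty": 0,"tz": -4,"rx": 0,"ry": 0,"rz": 0,"gripper": 1}
    - {"tx": -1.2,"ty": -3.5,"tz": 0,"rx": 0,"ry": 0,"rz": 0,"gripper": 1}
    - {"tx": -1.2,"ty": -3.5,"tz": 0,"rx": 0,"ry": 0,"rz": 0,"gripper": 1}
    - {"tx": -1.2,"ty": -3.5,"tz": 0,"rx": 0,"ry": 0,"rz": 0,"gripper": 1}
    - {"tx": -1.2,"ty": -3.5,"tz": 0,"rx": 0,"ry": 0,"rz": 0,"gripper": 1}
    - {"tx": 0,"ty": 0,"tz": 0,"rx": 0,"ry": 0,"rz": 0,"gripper": 1}
    - {"tx": 0,"ty": 0,"tz": 0,"rx": 0,"ry": 0,"rz": 0,"gripper": 1}

```text
clock: 11.1
eef_pos: [502.8, 286.6, 151.2]
tcp_rot: [3.14, 0.001, 2.742]
contact_force: [0.7, 0.9, 0.5]
opening: 1.001
```

Run:
```python
from h import *
go(490.7,93,150,157.2)
for c in('top','side'):
    p,d=save(c+'4.png',c,(190,90,450,300),3) if c=='top' else r.grab_frame(c)
    W=world(c,d)
    k=(d>0)&(W[...,2]>70)&(W[...,2]<88)&(abs(W[...,0]-512)<50)&(abs(W[...,1]-436)<45)
    print(c,'cover top',np.median(W[k],0),k.sum(),W[k][:,2].std(),cv2.minAreaRect(W[k][:,:2].astype(np.float32)))
    k=(d>0)&(W[...,2]>60)&(W[...,2]<76)&(abs(W[...,0]-490)<25)&(abs(W[...,1]-93)<25)
    print('elem top',W[k].mean(0),k.sum(),cv2.minEnclosingCircle(W[k][:,:2].astype(np.float32)) if k.sum() else 0)
    for o in r.cut_out('element_center',c)[:2]:print(o['confidence'],o['bbox'])
```

```text
clock 11.10 pos [502.8 286.6 151.2] rpy [1.7993e+02 4.0000e-02 1.5711e+02] F [0.7 0.9 0.5] open 1.001
rotvec deg [ 0.07  0.04 -0.09] shift cm in present axes [ -6.41 -18.31   0.1 ] in final axes [ -6.38 -18.32   0.12]
top cover top [494.86965996 450.05574184  79.25666553] 220 1.3229466575446192 ((494.6441650390625, 453.83966064453125), (64.80860900878906, 32.46006393432617), 23.332904815673828)
elem top [nan nan nan] 0 0
side cover top [509.45219053 426.64842511  78.59549574] 529 2.328962717625759 ((511.53045654296875, 431.7696533203125), (50.349979400634766, 70.37608337402344), 67.33357238769531)
elem top [489.92125622  89.92143922  68.49711917] 200 ((490.9210510253906, 92.60435485839844), 14.078291893005371)
0.86 [330.4, 256.9, 346.1, 290.8]<stdin>:9: RuntimeWarning: Mean of empty slice.
  ret = um.true_divide(
```

View pics/top4.png

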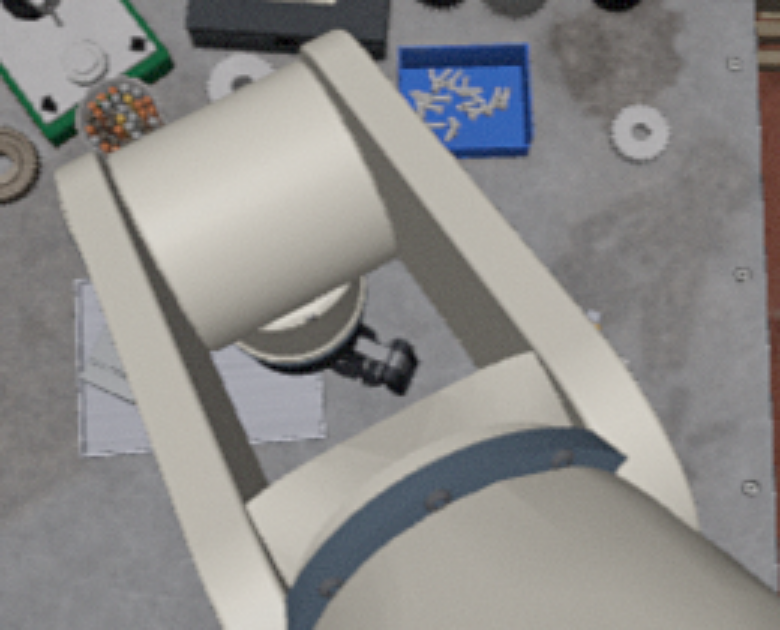

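The arm blocks most of the top view, but cover top z≈79 (3+76) and flat shows that it stands on the tray floor. The element stands at (490.9, 92.6). Going to it.

Emit:
move_arm:
  increments:
    - {"tx": -1.2,"ty": -3.5,"tz": 0,"rx": 0,"ry": 0,"rz": 0,"gripper": 1}
    - {"tx": -1.2,"ty": -3.5,"tz": 0,"rx": 0,"ry": 0,"rz": 0,"gripper": 1}
    - {"tx": -1.2,"ty": -3.5,"tz": 0,"rx": 0,"ry": 0,"rz": 0,"gripper": 1}
    - {"tx": -1.2,"ty": -3.5,"tz": 0,"rx": 0,"ry": 0,"rz": 0,"gripper": 1}
    - {"tx": -1.2,"ty": -3.5,"tz": 0,"rx": 0,"ry": 0,"rz": 0,"gripper": 1}
    - {"tx": -0.4,"ty": -0.8,"tz": 0,"rx": 0,"ry": 0,"rz": 0,"gripper": 1}
    - {"tx": 0,"ty": 0,"tz": 2.0,"rx": 0,"ry": 0,"rz": 0,"gripper": 1}
    - {"tx": 0,"ty": 0,"tz": 2.0,"rx": 0,"ry": 0,"rz": 0,"gripper": 1}
    - {"tx": 0,"ty": 0,"tz": 0,"rx": 0,"ry": 0,"rz": 0,"gripper": 1}
    - {"tx": 0,"ty": 0,"tz": 0,"rx": 0,"ry": 0,"rz": 0,"gripper": 1}

```text
clock: 12.3
eef_pos: [490.6, 94.1, 110.3]
tcp_rot: [-3.141, -0.001, 2.745]
contact_force: [-0.1, -0.2, 0.3]
opening: 0.999
```

```bash
python3 -c "
from h import *
go(490.9,93.3,38,157.2)"
```

```text
clock 12.30 pos [490.6  94.1 110.3] rpy [-1.7998e+02 -4.0000e-02  1.5725e+02] F [-0.1 -0.2  0.3] open 0.999
rotvec deg [-0.02 -0.04  0.05] shift cm in present axes [-0.06 -0.06  7.23] in final axes [-0.06 -0.06  7.23]
```

Emit:
move_arm:
  increments:
    - {"tx": -0.05,"ty": -0.05,"tz": 2.5,"rx": 0,"ry": 0,"rz": 0,"gripper": 1}
    - {"tx": 0,"ty": 0,"tz": 2.5,"rx": 0,"ry": 0,"rz": 0,"gripper": 1}
    - {"tx": 0,"ty": 0,"tz": 1.7,"rx": 0,"ry": 0,"rz": 0,"gripper": 1}
    - {"tx": 0,"ty": 0,"tz": 0.5,"rx": 0,"ry": 0,"rz": 0,"gripper": 1}
    - {"tx": 0,"ty": 0,"tz": 0,"rx": 0,"ry": 0,"rz": 0,"gripper": 1}
    - {"tx": 0,"ty": 0,"tz": 0,"rx": 0,"ry": 0,"rz": 0,"gripper": 1}

```text
clock: 12.9
eef_pos: [491.6, 93.0, 39.3]
tcp_rot: [3.141, 0.001, 2.744]
contact_force: [-0.0, -0.1, -0.4]
opening: 1.002
```

Emit:
move_arm:
  increments:
    - {"tx": 0,"ty": 0,"tz": 0,"rx": 0,"ry": 0,"rz": 0,"gripper": -1}
    - {"tx": 0,"ty": 0,"tz": 0,"rx": 0,"ry": 0,"rz": 0,"gripper": -1}
    - {"tx": 0,"ty": 0,"tz": 0,"rx": 0,"ry": 0,"rz": 0,"gripper": -1}
    - {"tx": 0,"ty": 0,"tz": 0,"rx": 0,"ry": 0,"rz": 0,"gripper": -1}
    - {"tx": 0,"ty": 0,"tz": 0,"rx": 0,"ry": 0,"rz": 0,"gripper": -1}
    - {"tx": 0,"ty": 0,"tz": 0,"rx": 0,"ry": 0,"rz": 0,"gripper": -1}
    - {"tx": 0,"ty": 0,"tz": 0,"rx": 0,"ry": 0,"rz": 0,"gripper": -1}
    - {"tx": 0,"ty": 0,"tz": 0,"rx": 0,"ry": 0,"rz": 0,"gripper": -1}
    - {"tx": 0,"ty": 0,"tz": 0,"rx": 0,"ry": 0,"rz": 0,"gripper": -1}
    - {"tx": 0,"ty": 0,"tz": 0,"rx": 0,"ry": 0,"rz": 0,"gripper": -1}
  squeeze: 30

```text
clock: 13.9
eef_pos: [490.9, 92.7, 38.5]
tcp_rot: [3.141, 0.0, 2.744]
contact_force: [-0.3, 0.5, 4.9]
opening: 0.296
```

Gripped (about 25 mm). I'll lift it, then turn the tool about 60° so the opening fingers won't point at the cover in the tray.

Emit:
move_arm:
  increments:
    - {"tx": 0,"ty": 0,"tz": -0.5,"rx": 0,"ry": 0,"rz": 0,"gripper": -1}
    - {"tx": 0,"ty": 0,"tz": -1,"rx": 0,"ry": 0,"rz": 0,"gripper": -1}
    - {"tx": 0,"ty": 0,"tz": -2,"rx": 0,"ry": 0,"rz": 0,"gripper": -1}
    - {"tx": 0,"ty": 0,"tz": -2.5,"rx": 0,"ry": 0,"rz": 0,"gripper": -1}
    - {"tx": 0,"ty": 0,"tz": -2.5,"rx": 0,"ry": 0,"rz": 0,"gripper": -1}
    - {"tx": 0,"ty": 0,"tz": 0,"rx": 0,"ry": 0,"rz": 0,"gripper": -1}

```text
clock: 14.5
eef_pos: [492.8, 93.0, 126.7]
tcp_rot: [3.139, 0.005, 2.744]
contact_force: [0.8, -0.2, -1.5]
opening: 0.291
```

Emit:
move_arm:
  increments:
    - {"tx": 0,"ty": 0,"tz": 0,"rx": 0,"ry": 0,"rz": 5,"gripper": -1}
    - {"tx": 0,"ty": 0,"tz": 0,"rx": 0,"ry": 0,"rz": 8,"gripper": -1}
    - {"tx": 0,"ty": 0,"tz": 0,"rx": 0,"ry": 0,"rz": 8,"gripper": -1}
    - {"tx": 0,"ty": 0,"tz": 0,"rx": 0,"ry": 0,"rz": 8,"gripper": -1}
    - {"tx": 0,"ty": 0,"tz": 0,"rx": 0,"ry": 0,"rz": 8,"gripper": -1}
    - {"tx": 0,"ty": 0,"tz": 0,"rx": 0,"ry": 0,"rz": 8,"gripper": -1}
    - {"tx": 0,"ty": 0,"tz": 0,"rx": 0,"ry": 0,"rz": 8,"gripper": -1}
    - {"tx": 0,"ty": 0,"tz": 0,"rx": 0,"ry": 0,"rz": 6,"gripper": -1}
    - {"tx": 0,"ty": 0,"tz": 0,"rx": 0,"ry": 0,"rz": 0,"gripper": -1}
    - {"tx": 0,"ty": 0,"tz": 0,"rx": 0,"ry": 0,"rz": 0,"gripper": -1}

```text
clock: 15.5
eef_pos: [490.4, 92.6, 122.9]
tcp_rot: [-3.141, 0.0, 1.717]
contact_force: [-0.0, -0.1, -0.5]
opening: 0.295
```

```bash
python3 -c "
from h import *
go(521.6,341.8,125,98)
save('s5.png','side',(230,90,470,330),2.5)"
```

```text
clock 15.50 pos [490.4  92.6 122.9] rpy [-179.96    0.     98.39] F [-0.  -0.1 -0.5] open 0.295
rotvec deg [-0.04  0.    0.39] shift cm in present axes [24.2   6.72 -0.22] in final axes [24.25  6.56 -0.21]
```

View pics/s5.png

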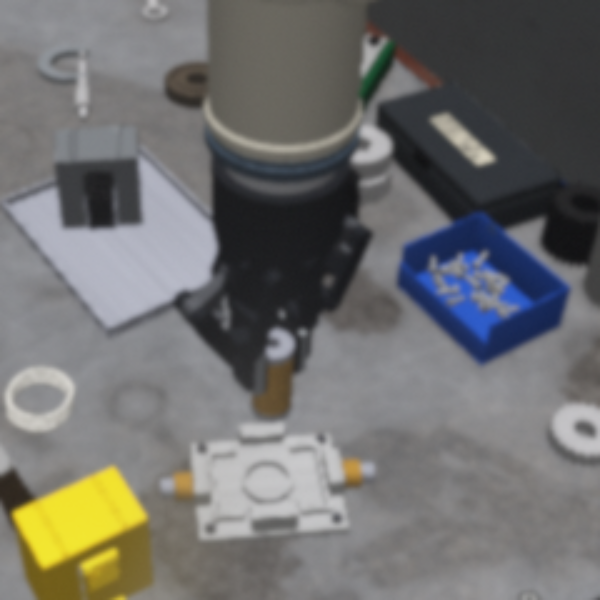

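The cover stands upright in the tray (crop 98,180), and the element hangs upright in the gripper, clear of the base (275,375). I'll carry it over.

Emit:
move_arm:
  increments:
    - {"tx": 2.0,"ty": 0.6,"tz": 0,"rx": 0,"ry": 0,"rz": 0,"gripper": -1}
    - {"tx": 3.5,"ty": 1.0,"tz": 0,"rx": 0,"ry": 0,"rz": 0,"gripper": -1}
    - {"tx": 3.5,"ty": 1.0,"tz": 0,"rx": 0,"ry": 0,"rz": 0,"gripper": -1}
    - {"tx": 3.5,"ty": 1.0,"tz": 0,"rx": 0,"ry": 0,"rz": 0,"gripper": -1}
    - {"tx": 3.5,"ty": 1.0,"tz": 0,"rx": 0,"ry": 0,"rz": 0,"gripper": -1}
    - {"tx": 3.5,"ty": 1.0,"tz": 0,"rx": 0,"ry": 0,"rz": 0,"gripper": -1}
    - {"tx": 3.0,"ty": 0.8,"tz": 0,"rx": 0,"ry": 0,"rz": 0,"gripper": -1}
    - {"tx": 1.5,"ty": 0.3,"tz": 0,"rx": 0,"ry": 0,"rz": 0,"gripper": -1}
    - {"tx": 0,"ty": 0,"tz": 0,"rx": 0,"ry": 0,"rz": 0,"gripper": -1}
    - {"tx": 0,"ty": 0,"tz": 0,"rx": 0,"ry": 0,"rz": 0,"gripper": -1}

```text
clock: 16.55
eef_pos: [522.2, 339.0, 122.8]
tcp_rot: [-3.14, 0.001, 1.715]
contact_force: [-0.4, -0.5, -1.1]
opening: 0.293
```

Emit:
move_arm:
  increments:
    - {"tx": 0,"ty": 0,"tz": 2,"rx": 0,"ry": 0,"rz": 0,"gripper": -1}
    - {"tx": 0,"ty": 0,"tz": 3,"rx": 0,"ry": 0,"rz": 0,"gripper": -1}
    - {"tx": 0,"ty": 0,"tz": 2,"rx": 0,"ry": 0,"rz": 0,"gripper": -1}
    - {"tx": 0,"ty": 0,"tz": 1,"rx": 0,"ry": 0,"rz": 0,"gripper": -1}
    - {"tx": 0,"ty": 0,"tz": 0,"rx": 0,"ry": 0,"rz": 0,"gripper": -1}
    - {"tx": 0,"ty": 0,"tz": 0,"rx": 0,"ry": 0,"rz": 0,"gripper": -1}
    - {"tx": 0,"ty": 0,"tz": 0,"rx": 0,"ry": 0,"rz": 0,"gripper": -1}

```text
clock: 17.25
eef_pos: [523.6, 340.0, 44.6]
tcp_rot: [3.14, -0.001, 1.714]
contact_force: [-1.2, 0.0, -1.7]
opening: 0.293
```

```bash
python3 -c "
from h import *
go(521.6,341.8,33.5,98.4)
r.grab_frame('side')
p,d=save('s6.png','side',(220,110,400,260),4);W=world('side',d)
k=(d>0)&(W[...,2]>50)&(W[...,2]<90)&(abs(W[...,0]-521)<17)&(abs(W[...,1]-340)<17);print(k.sum())
print(r.place_of('element_center','side')[:2])"
```

```text
clock 17.25 pos [523.6 340.   44.6] rpy [ 1.799e+02 -4.000e-02  9.819e+01] F [-1.2  0.  -1.7] open 0.293
rotvec deg [ 0.1  -0.04 -0.21] shift cm in present axes [ 0.21 -0.17  1.11] in final axes [ 0.21 -0.17  1.11]
248
[{'location': [182.2, 290.2], 'confidence': 0.52}]
```

View pics/s6.png

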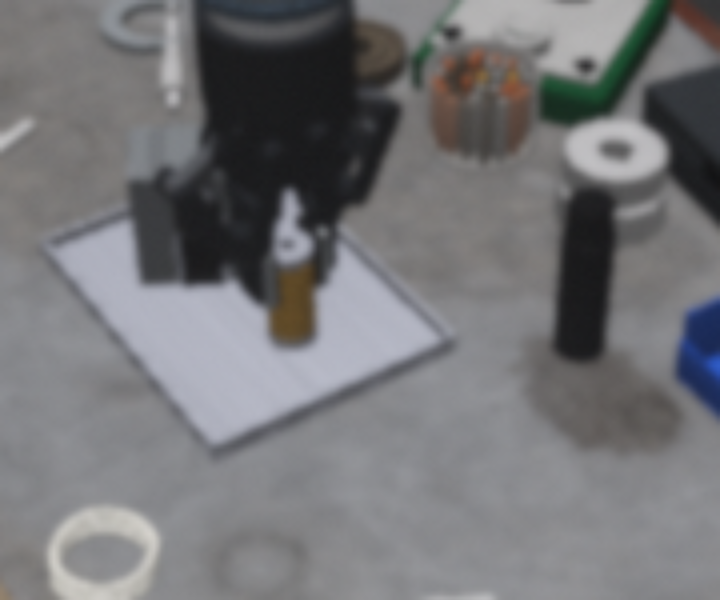

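The element (crop 292,300) hangs upright over the tray floor, clear of the cover. I'll lower to touchdown.

Emit:
move_arm:
  increments:
    - {"tx": 0,"ty": 0,"tz": 0.3,"rx": 0,"ry": 0,"rz": 0,"gripper": -1}
    - {"tx": 0,"ty": 0,"tz": 0.3,"rx": 0,"ry": 0,"rz": 0,"gripper": -1}
    - {"tx": 0,"ty": 0,"tz": 0.2,"rx": 0,"ry": 0,"rz": 0,"gripper": -1}
    - {"tx": 0,"ty": 0,"tz": 0,"rx": 0,"ry": 0,"rz": 0,"gripper": -1}
    - {"tx": 0,"ty": 0,"tz": 0,"rx": 0,"ry": 0,"rz": 0,"gripper": -1}

```text
clock: 17.9
eef_pos: [522.7, 339.7, 35.1]
tcp_rot: [-3.141, 0.0, 1.714]
contact_force: [-0.0, -0.5, -1.0]
opening: 0.293
```

Emit:
move_arm:
  increments:
    - {"tx": 0,"ty": 0,"tz": 0.1,"rx": 0,"ry": 0,"rz": 0,"gripper": -1}
    - {"tx": 0,"ty": 0,"tz": 0,"rx": 0,"ry": 0,"rz": 0,"gripper": -1}
    - {"tx": 0,"ty": 0,"tz": 0,"rx": 0,"ry": 0,"rz": 0,"gripper": -1}

```text
clock: 18.2
eef_pos: [522.8, 339.8, 34.3]
tcp_rot: [3.142, -0.0, 1.714]
contact_force: [-0.3, -0.1, -1.4]
opening: 0.294
```

Emit:
move_arm:
  increments:
    - {"tx": 0,"ty": 0,"tz": 0.05,"rx": 0,"ry": 0,"rz": 0,"gripper": -1}
    - {"tx": 0,"ty": 0,"tz": 0,"rx": 0,"ry": 0,"rz": 0,"gripper": -1}
    - {"tx": 0,"ty": 0,"tz": 0,"rx": 0,"ry": 0,"rz": 0,"gripper": -1}

```text
clock: 18.5
eef_pos: [522.8, 339.8, 33.8]
tcp_rot: [3.142, -0.0, 1.714]
contact_force: [-0.3, 0.0, -1.6]
opening: 0.295
```

Emit:
move_arm:
  increments:
    - {"tx": 0,"ty": 0,"tz": 0.05,"rx": 0,"ry": 0,"rz": 0,"gripper": -1}
    - {"tx": 0,"ty": 0,"tz": 0,"rx": 0,"ry": 0,"rz": 0,"gripper": -1}
    - {"tx": 0,"ty": 0,"tz": 0,"rx": 0,"ry": 0,"rz": 0,"gripper": -1}

```text
clock: 18.8
eef_pos: [522.9, 339.8, 33.6]
tcp_rot: [3.141, -0.0, 1.714]
contact_force: [-0.8, -0.3, 4.4]
opening: 0.295
```

Emit:
move_arm:
  increments:
    - {"tx": 0,"ty": 0,"tz": 0.05,"rx": 0,"ry": 0,"rz": 0,"gripper": -1}
    - {"tx": 0,"ty": 0,"tz": 0,"rx": 0,"ry": 0,"rz": 0,"gripper": -1}
    - {"tx": 0,"ty": 0,"tz": 0,"rx": 0,"ry": 0,"rz": 0,"gripper": -1}

```text
clock: 19.1
eef_pos: [522.9, 339.9, 33.5]
tcp_rot: [3.141, -0.0, 1.714]
contact_force: [-2.5, -0.8, 8.8]
opening: 0.291
```

Down. I'll open the gripper in stages, then retreat upward.

Emit:
move_arm:
  increments:
    - {"tx": 0,"ty": 0,"tz": 0,"rx": 0,"ry": 0,"rz": 0,"gripper": -0.3}
    - {"tx": 0,"ty": 0,"tz": 0,"rx": 0,"ry": 0,"rz": 0,"gripper": -0.1}
    - {"tx": 0,"ty": 0,"tz": 0,"rx": 0,"ry": 0,"rz": 0,"gripper": 0.3}
    - {"tx": 0,"ty": 0,"tz": 0,"rx": 0,"ry": 0,"rz": 0,"gripper": 0.7}
    - {"tx": 0,"ty": 0,"tz": 0,"rx": 0,"ry": 0,"rz": 0,"gripper": 1}
    - {"tx": 0,"ty": 0,"tz": 0,"rx": 0,"ry": 0,"rz": 0,"gripper": 1}
    - {"tx": 0,"ty": 0,"tz": 0,"rx": 0,"ry": 0,"rz": 0,"gripper": 1}
    - {"tx": 0,"ty": 0,"tz": 0,"rx": 0,"ry": 0,"rz": 0,"gripper": 1}

```text
clock: 19.9
eef_pos: [522.8, 339.8, 32.7]
tcp_rot: [-3.142, 0.0, 1.714]
contact_force: [0.7, -0.6, -0.5]
opening: 0.997
```

Emit:
move_arm:
  increments:
    - {"tx": 0,"ty": 0,"tz": -0.5,"rx": 0,"ry": 0,"rz": 0,"gripper": 1}
    - {"tx": 0,"ty": 0,"tz": -2,"rx": 0,"ry": 0,"rz": 0,"gripper": 1}
    - {"tx": 0,"ty": 0,"tz": -3,"rx": 0,"ry": 0,"rz": 0,"gripper": 1}
    - {"tx": 0,"ty": 0,"tz": -4,"rx": 0,"ry": 0,"rz": 0,"gripper": 1}
    - {"tx": 0,"ty": 0,"tz": -4,"rx": 0,"ry": 0,"rz": 0,"gripper": 1}
    - {"tx": -3,"ty": 0,"tz": -2,"rx": 0,"ry": 0,"rz": 0,"gripper": 1}
    - {"tx": -4,"ty": 0,"tz": 0,"rx": 0,"ry": 0,"rz": 0,"gripper": 1}
    - {"tx": -4,"ty": 0,"tz": 0,"rx": 0,"ry": 0,"rz": 0,"gripper": 1}
    - {"tx": -4,"ty": 0,"tz": 0,"rx": 0,"ry": 0,"rz": 0,"gripper": 1}
    - {"tx": -4,"ty": 0,"tz": 0,"rx": 0,"ry": 0,"rz": 0,"gripper": 1}
    - {"tx": 0,"ty": 0,"tz": 0,"rx": 0,"ry": 0,"rz": 0,"gripper": 1}
    - {"tx": 0,"ty": 0,"tz": 0,"rx": 0,"ry": 0,"rz": 0,"gripper": 1}

```text
clock: 21.1
eef_pos: [550.1, 151.1, 188.2]
tcp_rot: [3.141, -0.0, 1.712]
contact_force: [-0.3, 0.3, 0.5]
opening: 1.001
```

Run:
```python
from h import *
go(521.6,341.8,33.5,98.4)
p,d=save('s7.png','side',(220,110,400,260),4);W=world('side',d)
for n,x,y,a,lo,hi in(('elem top',523,340,25,58,80),('cover top',512,434,50,70,90)):
    k=(d>0)&(W[...,2]>lo)&(W[...,2]<hi)&(abs(W[...,0]-x)<a)&(abs(W[...,1]-y)<a)
    print(n,k.sum(),np.percentile(W[k],[5,50,95],axis=0).round(1))
for n in('plug_gauge','gear_small','seal_rings'):
    for o in r.cut_out(n,'side')[:1]: print(n,np.median(W[o['mask']&(d>0)],0).round())
```

```text
clock 21.10 pos [550.1 151.1 188.2] rpy [ 1.7997e+02 -2.0000e-02  9.8080e+01] F [-0.3  0.3  0.5] open 1.001
rotvec deg [ 0.03 -0.02 -0.32] shift cm in present axes [19.28 -0.15 15.48] in final axes [19.28 -0.03 15.47]
elem top 113 [[510.7 324.9  59.3]
 [521.9 333.6  64.6]
 [532.6 347.7  66.6]]
cover top 533 [[478.6 403.   72.6]
 [509.7 426.9  78.5]
 [540.7 454.9  80.4]]
plug_gauge [655. 260.  58.]
gear_small [716.  19.  13.]
seal_rings [378. 240.   9.]
```

View pics/s7.png

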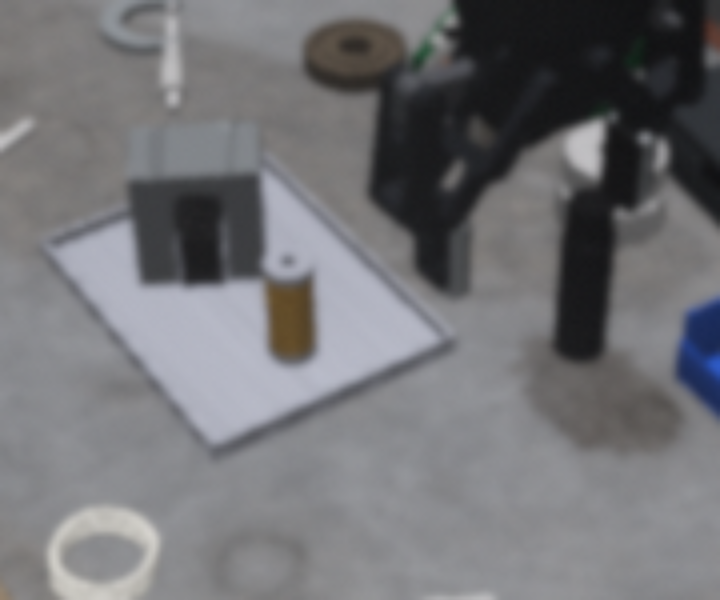

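The cover (crop 197,205) and the element (291,310) both stand upright in the tray. The gripper is clear and the bystanders are where they were, so I'm handing in.

```bash
python3 -c "
from rig import r
print(r.sign_off())"
```

```text
the job is handed in; nothing more can be done
None
```

The filter is stripped: the cover and the element both stand upright in the drip tray, let go. I handed the job in at about 21 s of the 54 s allowed; no verdict is reported.

- **Cover:** I squeezed both tabs (opening about 47 mm, against 46 mm fully squeezed) and lifted the cover straight off. I set it in the +y half of the tray and released it while the element was still in the base.
- **Element:** I took it out of the base, turned the gripper about 60° so the opening fingers would clear the cover, and stood it in the -y half.
- **Last checks:** The cover top measured z ≈ 78.5 mm (79 expected) and the element top about 65 mm (65 expected). The last side picture shows both upright with the gripper clear. The plug gauge, small gear and seal rings were within about 3 mm of their starting positions.
- **Disagreements:** The two cameras differed by about 3 mm in y, so I used the average. The top view after placing the cover was mostly blocked by the arm, so its cover reading was partial. The side camera confirmed the cover's place instead.
- **Refused call:** My first move call was refused as invalid input, and nothing moved.

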